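# Slide the honey jar into the jar warmer and throw its switch

### The arm

A 6-joint arm with a two-finger parallel gripper is mounted at the origin on a cart in front of the work surface, level with it; the furniture and walls round the work are solid. World frame = base frame: x ahead of the robot, y to its left, z up, the work surface at z = 0. Lengths are in m, angles in rad, forces in N, time in s.
With the tool pointing down it reaches from about 0.35 to 1 m from the base axis. Payload 7.1 kg.
Tool frame: the origin (TCP) lies midway between the tips of the shut fingers; the grasp point (between the pads) lies 19 mm behind it (bot.grip_depth is the z of the grasp point in the tool frame, in m); z points along the fingers, x is the direction in which the jaws open and shut, and the axes are right-handed (so a half turn about z gives the same grasp; the last joint's range is limited). The gripper opens to 85 mm and grips with 20 to 120 N. Pads are 22 mm wide; open, the fingers measure 114 mm over their backs; the gripper's body (76 mm by 85 mm) begins 54 mm behind the grasp point. The pads swing forward as they close: fully open they stand 13 mm farther back than shut.
Start: joints at [-1.294, 0.423, 1.63, -0, 1.089, -0.019], TCP at [0.182, -0.598, 0.231] pointing down, gripper open.
Joint ranges: [-3, 3], [-0.9, 2.11], [0.09, 2.58], [-1.31, 4.45], [0.11, 2.69], [-2.54, 2.54]. Speed limits (rad/s): [2.39, 2.39, 3.01, 3.14, 3.14, 3.14].

### API

Orientations are given as a unit quaternion [x, y, z, w].
In Python, from station import bot gives the robot as it stands. The module is installed in compiled form; this text tells all that it offers.
- The arm moves only by the tool send_rows, never from a script. Its argument "plan" is a list of rows, each a list of 3 entries, a list of its own where there are three numbers: the shift along the tool's x, y, z in m, then the turn, a rotation vector about the tool's x, y, z in degrees, then the opening, from -1 (shut) to 1 (fully open). A call has 1 to 12 rows; each row is the pose to reach, as a shift and turn from the pose commanded when the call began, along the tool's axes at that moment; what a row does not reach only later rows make up. A row lasts 1/10 s, in which the tool goes at most 50 mm and 8.59 degrees, less where a joint would pass 70% of its speed; a pose out of reach is approached as far as the arm can. A call with a gripper value outside its range is refused whole. The fingers move at their own pace and stop on an object; "grip_force" is the grip in N (left out, the last holds). Time passes only in rows, so rows that repeat a pose let the fingers close. It gives the time, the measured TCP pose, the force and the opening at its end, in the units of the state.
- bot.get_state(): the state, without advancing time (a new reading comes with each control period).
- bot.camera(name): name is "side" or "top" or "wrist"; returns (picture, depth): 420x560x3 uint8, blue, green, red; 420x560 float32, m along the optical axis (not along the pixel's ray), 0 where there is no reading.
- bot.camera_params(name): a dict with "K" (3x3 intrinsics, pixels), "R" (3x3) and "t" (3): a world point X has camera coordinates R X + t; the wrist camera has in their place "tool_from_camera" (4x4, takes a point from camera to tool coordinates, whose origin is the TCP and whose axes are the tool frame's). Camera axes: x right, y down, z forward; pixel columns grow to the right and rows downward; lengths in m; the calibration is good to about 2 mm. The wrist camera is an equidistant fisheye: a pixel r from the principal point sees the ray r / f radians off the axis. A picture is of the moment at which its call begins: read the wrist's pose just before it. camera_params takes no time and is no camera call.
- bot.finish_job(): hands the job in, once; it reports no verdict.
The state is a dict: "time_s": time; "qpos": joint angles; "joint_velocities": joint speeds; "joint_torque": joint torques, N m; "position": TCP position; "orientation": TCP orientation; "ft_force": force on the tool from outside, world axes, zero at the start; "moment": the same for the moment, N m; "finger_gap": finger opening in m.
Only numpy, scipy, OpenCV 4.12 (cv2) and the standard library are available. Lean on these libraries where they do the work, as an engineer would, in place of code of your own. Each camera call takes 0.05 s, during which the arm holds its last target. There are 200 camera calls.

### The job

With the fingertips, push the honey jar that stands in front of the jar warmer along the worktop, through the open front of the warmer and into its bay until it rests against the back of the bay; do not lift it or tip it over. Then switch the warmer on: push its toggle lever over past the middle, away from the open front, so that it snaps into its other position. The jar shall stay standing in the bay, and the mill, mug, salt shaker, tumbler, tin and apple shall stay where they are.

Things in the scene. Friction and masses are not known exactly. Their poses are not given: they have to be found in the camera images.
- warmer: fixed low black jar warmer: U-shaped bay, switch wing on its -y side. Origin: on the worktop, centre of the bay's round back; z up; the open front looks to its own -x. Bay 72 mm wide, walls 28 mm high, 16 mm thick; back wall's inner face 36 mm from the origin along +x; flared lips end 40 mm in front of the origin (mouth 85 mm wide). Bay floor level with the worktop
- seat (a point): the place, 43 mm above the worktop, where the jar's middle is when it stands against the back of the bay (3 mm behind the warmer's origin); its axes are those of the warmer
- jar_mid (a point): middle of the loose, round glass jar of honey with a dark lid, half-way up its axis (43 mm above its foot); the jar is 65 mm across and 86 mm high, about 0.33 kg; it slides on its foot and can topple if pushed high up
- toggle_hinge (a point): pivot of the toggle lever, in the middle of the switch wing, at x +5, y -91, z +44 mm of the warmer, with the warmer's axes; the pivot line runs along the warmer's y. The wing is a flat box, x -45 to +55 mm and y -126 to -56 mm from the warmer's origin, 42 mm high
- toggle_tip (a point): top end of the steel toggle lever on the switch wing: a round stem 9 mm thick with a 15 mm thick knob at the end, 52 mm from the pivot, swinging in the warmer's x-z plane. Switched off, it leans 0.45 rad to the warmer's -x side, tip 91 mm above the worktop
- toggle (a joint): angle of the toggle lever: 0 off (leaning 0.45 rad towards the open front, the warmer's -x), 0.45 upright, 0.9 on (leaning 0.45 rad to +x). A spring drives it away from upright to whichever end is nearer; moving it from an end takes about 2 to 3 N at the tip, less towards upright
- mill: dark wooden pepper mill, 58 mm across, 170 mm high, beside the warmer on its +y side; origin at its foot; leave alone
- mug: two-tone mug with a handle, 80 x 114 x 94 mm, left of the work; origin at its foot; leave alone
- salt: small glass salt shaker, 44 mm across, 90 mm high, behind the warmer; origin at its foot; leave alone
- tumbler: matte grey tumbler without a handle, 74 mm across, 98 mm high, behind the warmer; origin at its foot; leave alone
- tin: small food tin, 57 mm across, 72 mm high, behind the warmer; origin at its foot; leave alone
- apple: apple, 77 x 76 x 73 mm, on the left part of the worktop; leave alone
Things that resemble listed ones, but are neither listed nor needed, are in the scene too. Leave any purple look-alike of the part that bears jar_mid alone.

How it is judged:
By the outcome, as a careful person would: the job done as asked, in the order asked, and still so for the second after the job is handed in, with the robot touching nothing.
It also fails if it takes over 64 s, if anything falls off the work surface, if the arm or the gripper's body presses on something with over 40 N, if the wrist force passes 120 N, or if a joint passes its speed limit or range.

## Working session

There is one attempt and no reset: what is moved stays moved. The work goes in short steps, Python scripts to look and compute and a tool call to move; the robot and the scene stay as the last step left them, time stands still between calls to the robot, and variables do not carry over. Pictures are saved under pics/ and viewed, about 8 in all and at most 12, crops included, and the job is handed in when it is done.

Besides the shell and the picture viewer there is one more tool, called after "Call:" as a command line: name --argument value ..., lists and objects as JSON in quotes. send_rows: Moves the arm, as the interface text tells. Its arguments: {"type":"object","properties":{"plan":{"type":"array"},"grip_force":{"type":"number"}},"required":["plan"]}

```bash
mkdir -p pics; cat > h.py <<'E'
import numpy as np, cv2
from station import bot
from scipy.spatial.transform import Rotation as Ro
def cloud(name):
    p=bot.camera_params(name); img,d=bot.camera(name)
    K=np.array(p["K"]);v,u=np.mgrid[:420,:560]
    c=np.stack([(u-K[0,2])/K[0,0]*d,(v-K[1,2])/K[1,1]*d,d],-1)
    W=(c-np.array(p["t"]))@np.array(p["R"])
    return img,d,W
E
python3 - <<'E'
from h import *
for n in("top","side"):
    i,d,W=cloud(n); cv2.imwrite(f"pics/{n}1.png",i); np.savez(f"{n}1.npz",i=i,d=d,W=W)
s=bot.get_state();print({k:np.round(s[k],3) for k in s})
E
```

```text
{'time_s': np.float64(0.1), 'qpos': array([-1.294,  0.424,  1.631,  0.   ,  1.089, -0.019]), 'joint_velocities': array([-0.001, -0.   , -0.   , -0.002,  0.   , -0.002]), 'joint_torque': array([ 1.0000e-03, -5.5843e+01, -2.8245e+01, -0.0000e+00,  3.0000e-03,
        0.0000e+00]), 'position': array([ 0.182, -0.597,  0.231]), 'orientation': array([ 0.804, -0.595, -0.001, -0.   ]), 'ft_force': array([ 0.205, -0.362, -0.484]), 'moment': array([ 0.037,  0.002, -0.046]), 'finger_gap': np.float64(0.085)}
```

View pics/top1.png

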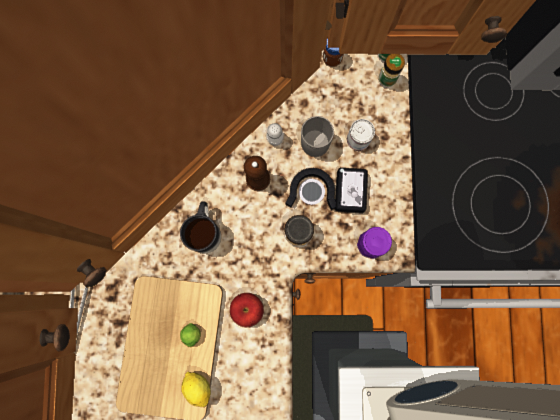

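View pics/side1.png

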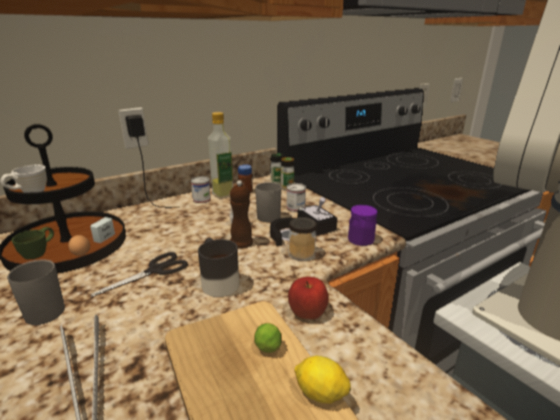

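The top view shows the warmer's black U at (312,188), the wing at (352,190), the honey jar with a dark lid at (300,230), and the purple look-alike at (376,242). The jar at (300,230) fits the description: round, dark lid, honey-coloured glass in the side view at (302,240), and in front of the mouth. Next I'll measure and enlarge that area.

```bash
python3 - <<'E'
from h import *
z=np.load("top1.npz");i,d,W=z['i'],z['d'],z['W']
p=bot.camera_params("top");print(np.round(p["R"],3),p["t"],p["K"])
cv2.imwrite("pics/crop1.png",cv2.resize(i[110:280,220:410],None,fx=4,fy=3.5,interpolation=cv2.INTER_CUBIC)[:600,:800])
for (u,v) in[(300,230),(312,190),(352,190),(376,241),(256,165),(345,240),(292,190)]: print(u,v,W[v,u].round(3))
def reg(x0,x1,y0,y1,za,zb):
    m=np.zeros(d.shape,bool);m[y0:y1,x0:x1]=1
    return m&(W[...,2]>za)&(W[...,2]<zb)
m=reg(280,320,212,250,.075,.095);q=W[m];print("lid",len(q),cv2.minEnclosingCircle(q[:,:2].astype(np.float32)),q[:,2].mean(),q.mean(0))
m=reg(325,380,160,220,.030,.052);q=W[m];b=cv2.minAreaRect(q[:,:2].astype(np.float32));print("wing",len(q),b,cv2.boxPoints(b))
m=reg(330,380,160,220,.058,.12);print("lever",W[m].round(3))
m=reg(280,336,160,222,.02,.036);q=W[m];print("U",len(q),q.min(0),q.max(0))
E
```

```text
[[-0.003 -1.     0.014]
 [-0.99   0.001 -0.143]
 [ 0.143 -0.014 -0.99 ]] [0.26467482 0.49992391 1.20223345] [[538.820055     0.         292.4217975 ]
 [  0.         538.820055   213.35343282]
 [  0.           0.           1.        ]]
300 230 [0.456 0.248 0.088]
312 190 [ 0.562  0.216 -0.001]
352 190 [0.548 0.13  0.07 ]
376 241 [0.432 0.082 0.086]
256 165 [0.582 0.34  0.171]
345 240 [ 0.442  0.14  -0.001]
292 190 [0.556 0.264 0.03 ]
lid 689 ((0.4586305618286133, 0.25032269954681396), 0.032741643488407135) 0.08567836019013732 [0.45787842 0.25043447 0.08567836]
wing 1311 ((0.5560914874076843, 0.13913336396217346), (0.09737219661474228, 0.10101378709077835), 89.42732238769531) [[0.5051005  0.0909545 ]
 [0.60610926 0.08994489]
 [0.6070825  0.18731222]
 [0.5060737  0.18832183]]
lever [[0.554 0.127 0.064]
 [0.552 0.131 0.063]
 [0.551 0.129 0.065]
 [0.551 0.127 0.066]
 [0.552 0.125 0.064]
 [0.55  0.131 0.06 ]
 [0.548 0.13  0.07 ]
 [0.545 0.13  0.086]
 [0.546 0.127 0.084]
 [0.546 0.125 0.079]
 [0.543 0.134 0.086]
 [0.543 0.132 0.087]
 [0.542 0.131 0.092]
 [0.542 0.128 0.089]
 [0.542 0.126 0.089]
 [0.543 0.124 0.088]
 [0.541 0.134 0.082]
 [0.539 0.133 0.092]
 [0.54  0.131 0.091]
 [0.539 0.129 0.093]
 [0.54  0.126 0.091]
 [0.539 0.125 0.095]
 [0.538 0.135 0.09 ]
 [0.538 0.132 0.087]
 [0.537 0.131 0.092]
 [0.537 0.129 0.091]
 [0.537 0.127 0.096]
 [0.537 0.124 0.091]
 [0.538 0.122 0.09 ]
 [0.536 0.135 0.088]
 [0.535 0.133 0.092]
 [0.536 0.131 0.089]
 [0.536 0.128 0.088]
 [0.535 0.126 0.092]
 [0.535 0.124 0.093]
 [0.535 0.122 0.092]
 [0.533 0.135 0.092]
 [0.533 0.133 0.09 ]
 [0.534 0.13  0.086]
 [0.532 0.129 0.094]
 [0.534 0.126 0.087]
 [0.533 0.124 0.091]
 [0.533 0.122 0.091]
 [0.531 0.133 0.089]
 [0.531 0.131 0.089]
 [0.531 0.128 0.089]
 [0.53  0.127 0.096]
 [0.531 0.124 0.091]
 [0.529 0.131 0.088]
 [0.529 0.128 0.086]
 [0.529 0.126 0.089]]
U 674 [0.51374766 0.16431888 0.02000338] [0.60854377 0.28051743 0.03577516]
```

View pics/crop1.png

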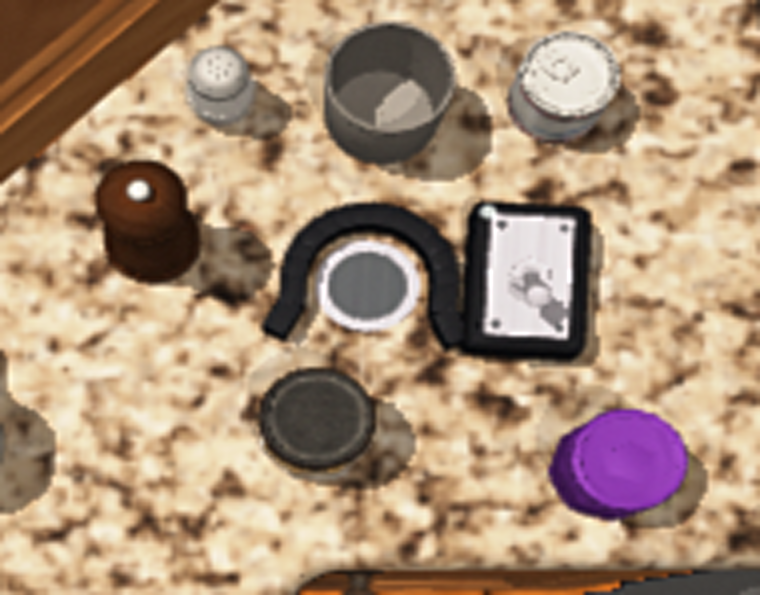

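The crop confirms it: the jar (lid at crop (318,418)) stands in front of the mouth, offset to +y from the bay axis, and the purple one stays alone. Now the wing's axes.

```bash
python3 - <<'E'
from h import *
z=np.load("top1.npz");i,d,W=z['i'],z['d'],z['W']
m=np.zeros(d.shape,bool);m[155:222,325:385]=1;m&=(W[...,2]>.038)&(W[...,2]<.05)
b=cv2.minAreaRect(W[m][:,:2].astype(np.float32));bp=cv2.boxPoints(b);print(b,bp)
# bright plate & pad disc
p=bot.camera_params("top");K=np.array(p["K"]);R=np.array(p["R"]);t=np.array(p["t"])
def ray(u,v,h):
    r=R.T@np.linalg.solve(K,[u,v,1]);c=-R.T@t;return c+r*(h-c[2])/r[2]
g=i.max(2)
mm=((d>0)&(W[...,2]<.02)&(i.min(2)>60)&(np.ptp(i.astype(int),axis=2)<22));mm[:, :296]=0;mm[:,329:]=0;mm[:170]=0;mm[206:]=0
c,_=cv2.findContours(mm.astype(np.uint8),cv2.RETR_EXTERNAL,2);c=max(c,key=cv2.contourArea)
e=cv2.fitEllipse(c);print("disc",e,ray(*e[0],0))
a=np.deg2rad(b[2]) 
# dark U mask
k=np.zeros(d.shape,bool);k[160:215,283:338]=1;k&=(W[...,2]>.022)&(W[...,2]<.036)
q=W[k];print("U",q[:,1].min(),q[:,1].max(),q[:,0].max(),q[q[:,0].argmin()],q[q[:,1].argmax()])
k2=k&(np.arange(560)[None]<300);print("left lip",W[k2][W[k2][:,0].argsort()[:8]].round(3))
c2=W[(np.abs(W[...,2]-.171)<.012)];
for n,(x0,x1,y0,y1) in dict(mill=(240,275,150,195),salt=(265,285,120,145),tumbler=(300,335,115,158),tin=(346,378,117,153),purple=(358,395,222,260)).items():
    s=W[y0:y1,x0:x1].reshape(-1,3);s=s[s[:,2]>.03];print(n,s[:,:2].min(0).round(3),s[:,:2].max(0).round(3))
E
```

```text
((0.5563263297080994, 0.1269051879644394), (0.06952901929616928, 0.09957018494606018), 86.5516586303711) [[0.5045403  0.09519812]
 [0.60393023 0.08920912]
 [0.60811234 0.15861225]
 [0.5087224  0.16460125]]
disc ((311.1878967285156, 191.21038818359375), (24.608530044555664, 25.27901268005371), 144.8710174560547) [0.55852507 0.21830341 0.        ]
U 0.1590738039342639 0.2805174267044192 0.6085437739841242 [0.50915338 0.16036305 0.0277515 ] [0.52603454 0.28051743 0.02551654]
left lip [[0.519 0.269 0.026]
 [0.521 0.267 0.028]
 [0.521 0.271 0.026]
 [0.521 0.269 0.026]
 [0.523 0.267 0.03 ]
 [0.523 0.269 0.027]
 [0.523 0.271 0.027]
 [0.523 0.276 0.027]]
mill [0.323 0.281] [0.609 0.37 ]
salt [0.323 0.281] [0.701 0.325]
tumbler [0.323 0.173] [0.712 0.281]
tin [0.323 0.077] [0.714 0.281]
purple [0.323 0.049] [0.464 0.281]
```

Jar, lid and wing give: warmer yaw -3.45°, origin about (0.557, 0.218), and jar at warmer coordinates (-100, +26) mm. I'll nest the jar in half-open fingertips (a V with two contact points), push it diagonally to the centreline, then straight in.

```bash
cat >> h.py <<'E'
O=np.array([.5568,.2180]);th=np.deg2rad(-3.45);X=np.array([np.cos(th),np.sin(th)]);Y=np.array([-X[1],X[0]])
def where():
    s=bot.get_state();p=np.array(s["position"]);l=p[:2]-O
    print("t",round(s["time_s"],2),"pos",p.round(4),"local",(l@X).round(4),(l@Y).round(4),"F",np.round(s["ft_force"],1),"gap",round(float(s["finger_gap"]),4),"q",np.round(s["qpos"],2))
    return s
def goto(lx,ly,z,yaw=86.55):
    s=where();R=Ro.from_quat(s["orientation"]);w=O+lx*X+ly*Y
    T=Ro.from_euler("ZX",[yaw,180],degrees=True)
    print("shift",R.inv().apply(np.r_[w,z]-s["position"]).round(4),"turn",(R.inv()*T).as_rotvec(degrees=True).round(2))
E
```

Call:
send_rows --plan '[[[-0.303,-0.373,0],[0,0,-80],0.1],[[-0.303,-0.373,0],[0,0,-80],0.1],[[-0.303,-0.373,0],[0,0,-80],0.1],[[-0.303,-0.373,0],[0,0,-80],0.1],[[-0.303,-0.373,0],[0,0,-80],0.1],[[-0.303,-0.373,0],[0,0,-80],0.1],[[-0.303,-0.373,0],[0,0,-80],0.1],[[-0.303,-0.373,0],[0,0,-80],0.1],[[-0.303,-0.373,0],[0,0,-80],0.1],[[-0.303,-0.373,0],[0,0,-80],0.1],[[-0.303,-0.373,0],[0,0,-80],0.1],[[-0.303,-0.373,0],[0,0,-80],0.1]]'

```text
time_s: 1.3
position: [0.4507, -0.1987, 0.2311]
orientation: [0.998, 0.061, -0.0, -0.0]
ft_force: [0.0, -0.1, -0.8]
finger_gap: 0.0466
```

```bash
python3 -c "
from h import *
goto(-.152,.026,.2)"
```

```text
t 1.3 pos [ 0.4507 -0.1987  0.2311] local -0.0808 -0.4223 F [ 0.  -0.1 -0.8] gap 0.0466 q [-0.44  0.23  1.92 -0.    1.   -0.56]
shift [ 0.0116 -0.4538  0.0311] turn [-3.000e-02  3.000e-02 -7.952e+01]
```

Call:
send_rows --plan '[[[0.012,-0.454,0.03],[0,0,-79.5],0.0],[[0.012,-0.454,0.03],[0,0,-79.5],0.0],[[0.012,-0.454,0.03],[0,0,-79.5],0.0],[[0.012,-0.454,0.03],[0,0,-79.5],0.0],[[0.012,-0.454,0.03],[0,0,-79.5],0.0],[[0.012,-0.454,0.03],[0,0,-79.5],0.0],[[0.012,-0.454,0.03],[0,0,-79.5],0.0],[[0.012,-0.454,0.03],[0,0,-79.5],0.0],[[0.012,-0.454,0.03],[0,0,-79.5],0.0],[[0.012,-0.454,0.03],[0,0,-79.5],0.0],[[0.012,-0.454,0.03],[0,0,-79.5],0.0],[[0.012,-0.454,0.03],[0,0,-79.5],0.0]]'

```text
time_s: 2.5
position: [0.4077, 0.2513, 0.2011]
orientation: [0.73, 0.684, -0.001, 0.0]
ft_force: [-0.5, -0.9, 0.3]
finger_gap: 0.0424
```

```bash
python3 - <<'E'
from h import *
goto(-.152,.026,.03)
i,d=bot.camera("wrist");cv2.imwrite("pics/w1.png",i)
E
```

```text
t 2.5 pos [0.4077 0.2513 0.2011] local -0.1508 0.0243 F [-0.5 -0.9  0.3] gap 0.0424 q [ 0.53  0.25  1.97 -0.    0.92 -0.98]
shift [ 0.0019 -0.0011  0.1711] turn [-0.04  0.05 -0.28]
```

View pics/w1.png

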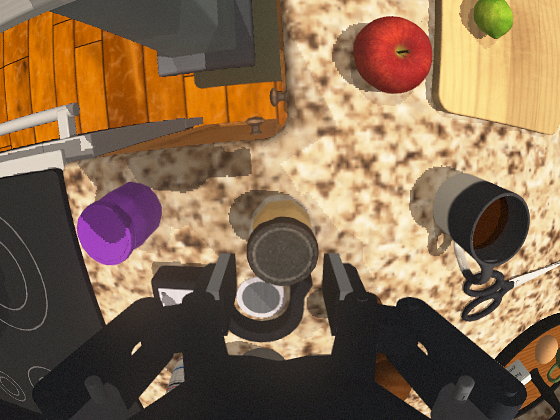

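The wrist view shows the jar lid at (282,252) and the fingertips at (222,265) and (340,265), with the purple look-alike at (120,222) well aside. I'll check the jar's offset in the tool frame from this picture's geometry.

```bash
python3 - <<'E'
from h import *
p=bot.camera_params("wrist");T=np.array(p["tool_from_camera"]);K=np.array(p["K"]);print(T.round(3))
s=bot.get_state();R=Ro.from_quat(s["orientation"]).as_matrix();P=np.array(s["position"])
i=cv2.imread("pics/w1.png");g=cv2.GaussianBlur(cv2.cvtColor(i,6),(5,5),0)
def ray(u,v,h):
    x=(u-K[0,2])/K[0,0];y=(v-K[1,2])/K[1,1];a=np.hypot(x,y);c=np.array([x/a*np.sin(a),y/a*np.sin(a),np.cos(a)])
    r=R@T[:3,:3]@c;o=R@T[:3,3]+P;return o+r*(h-o[2])/r[2]
for uv in[(282,252),(247,252),(317,252),(282,218),(282,286)]:
    w=ray(*uv,.086);l=w[:2]-O;print(uv,w.round(4),(l@X).round(4),(l@Y).round(4))
E
```

```text
[[ 1.    -0.     0.    -0.   ]
 [ 0.     0.953  0.302 -0.077]
 [-0.    -0.302  0.953 -0.141]
 [ 0.     0.     0.     1.   ]]
(282, 252) [0.4541 0.2505 0.086 ] -0.1045 0.0263
(247, 252) [0.4522 0.22   0.086 ] -0.1045 -0.0043
(317, 252) [0.4563 0.2811 0.086 ] -0.1041 0.0569
(282, 218) [0.4226 0.2525 0.086 ] -0.136 0.0264
(282, 286) [0.4888 0.2484 0.086 ] -0.0697 0.0262
```

Agrees within 4 mm. Descend a little farther back.

Call:
send_rows --plan '[[[0.002,-0.012,0.04],[0,0,-0.3],0.0],[[0.002,-0.012,0.08],[0,0,-0.3],0.0],[[0.002,-0.012,0.12],[0,0,-0.3],0.0],[[0.002,-0.012,0.155],[0,0,-0.3],0.0],[[0.002,-0.012,0.17],[0,0,-0.3],0.0],[[0.002,-0.012,0.17],[0,0,-0.3],0.0]]'

```text
time_s: 3.15
position: [0.3949, 0.2531, 0.0295]
orientation: [0.728, 0.685, -0.002, -0.0]
ft_force: [-0.8, -0.3, 0.5]
finger_gap: 0.0425
```

```bash
python3 -c "
from h import *
goto(-.135,.026,.03)"
```

```text
t 3.15 pos [0.3949 0.2531 0.0295] local -0.1637 0.0253 F [-0.8 -0.3  0.5] gap 0.0425 q [ 0.54  0.56  2.07 -0.    0.52 -0.97]
shift [ 0.0007  0.0287 -0.0006] turn [-0.22  0.16 -0.01]
```

Call:
send_rows --plan '[[[0,0.01,0],[0,0,0],0.0],[[0,0.018,0],[0,0,0],0.0],[[0,0.024,0],[0,0,0],0.0],[[-0.001,0.03,0],[0,0,0],0.0],[[-0.003,0.035,0],[0,0,0],0.0],[[-0.0055,0.04,0],[0,0,0],0.0],[[-0.008,0.045,0],[0,0,0],0.0],[[-0.0105,0.05,0],[0,0,0],0.0],[[-0.013,0.055,0],[0,0,0],0.0],[[-0.0155,0.06,0],[0,0,0],0.0],[[-0.018,0.065,0],[0,0,0],0.0],[[-0.018,0.065,0],[0,0,0],0.0]]'

```text
time_s: 4.35
position: [0.4606, 0.2336, 0.0313]
orientation: [0.727, 0.687, 0.0, 0.0]
ft_force: [-0.5, 0.6, -0.4]
finger_gap: 0.0424
```

```bash
cat >> h.py <<'E'
def jar():
    i,d,W=cloud("top");L=(W[...,:2]-O);lx=L@X;ly=L@Y
    m=(W[...,2]>.078)&(W[...,2]<.094)&(lx>-.14)&(lx<.05)&(abs(ly)<.06)&(i.max(2)<110)
    q=np.stack([lx[m],ly[m]],-1).astype(np.float32);print("jar n",len(q),cv2.minEnclosingCircle(q),"max x",np.percentile(q[:,0],99.5),"y",np.percentile(q[:,1],[.5,99.5]));return i
E
python3 -c "
from h import *
goto(-.085,0,.03)
cv2.imwrite('pics/t2.png',cv2.resize(jar()[110:280,220:410],None,fx=3,fy=3))"
```

```text
t 4.35 pos [0.4606 0.2336 0.0313] local -0.0969 0.0098 F [-0.5  0.6 -0.4] gap 0.0424 q [ 0.45  0.59  1.97 -0.    0.58 -1.07]
shift [-0.0098  0.0119  0.0013] turn [ 0.04 -0.01  0.17]Traceback (most recent call last):
  File "<string>", line 4, in <module>
    cv2.imwrite('pics/t2.png',cv2.resize(jar()[110:280,220:410],None,fx=3,fy=3))
                                         ~~~^^
  File "h.py", line 22, in jar
    q=np.stack([lx[m],ly[m]],-1).astype(np.float32);print("jar n",len(q),cv2.minEnclosingCircle(q),"max x",np.percentile(q[:,0],99.5),"y",np.percentile(q[:,1],[.5,99.5]));return i
                                                                                                           ~~~~~~~~~~~~~^^^^^^^^^^^^^
    return _quantile_unchecked(
        a, q, axis, out, overwrite_input, method, keepdims, weights)
    return _ureduce(a,
                    func=_quantile_ureduce_func,
    ...<5 lines>...
                    overwrite_input=overwrite_input,
                    method=method)
    r = func(a, **kwargs)
    result = _quantile(arr,
                       quantiles=q,
    ...<2 lines>...
                       out=out,
                       weights=wgt)
    slices_having_nans = np.isnan(arr[-1, ...])
                                  ~~~^^^^^^^^^
IndexError: index -1 is out of bounds for axis 0 with size 0
```

The gripper probably hides the lid from the top camera, so I'll look with the wrist camera.

```bash
python3 - <<'E'
from h import *
i,d=bot.camera("wrist");j,_=bot.camera("side")
cv2.imwrite("pics/c2.png",np.hstack([cv2.resize(i[150:420,150:420],(400,400)),cv2.resize(j[150:320,200:370],(400,400))]))
E
```

```text
(no output)
```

View pics/c2.png

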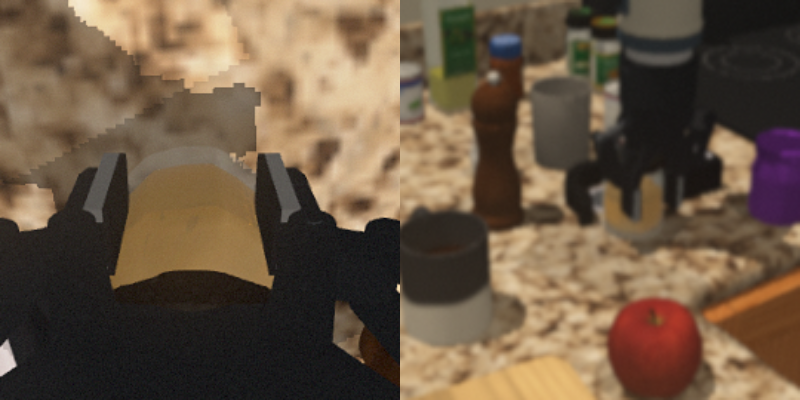

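The jar stands upright, nested between the two fingertips (wrist crop centre (190,230); side crop (635,210)). Continue to the centreline, then straight in.

Call:
send_rows --plan '[[[-0.003,0.005,0],[0,0,0],0.0],[[-0.006,0.01,0],[0,0,0],0.0],[[-0.009,0.015,0],[0,0,0],0.0],[[-0.01,0.02,0],[0,0,0],0.0],[[-0.01,0.025,0],[0,0,0],0.0],[[-0.01,0.03,0],[0,0,0],0.0],[[-0.01,0.035,0],[0,0,0],0.0],[[-0.01,0.04,0],[0,0,0],0.0],[[-0.01,0.045,0],[0,0,0],0.0],[[-0.01,0.05,0],[0,0,0],0.0],[[-0.01,0.05,0],[0,0,0],0.0]]'

```text
time_s: 5.6
position: [0.5102, 0.2213, 0.0314]
orientation: [0.727, 0.687, 0.001, 0.0]
ft_force: [-0.5, 0.6, -0.5]
finger_gap: 0.0431
```

```bash
python3 -c "
from h import *
goto(-.032,0,.03)"
```

```text
t 5.6 pos [0.5102 0.2213 0.0314] local -0.0467 0.0005 F [-0.5  0.6 -0.5] gap 0.0431 q [ 0.39  0.63  1.88 -0.    0.63 -1.13]
shift [-0.0005  0.0147  0.0014] turn [ 0.07 -0.03  0.19]
```

Call:
send_rows --plan '[[[0,0.003,0],[0,0,0],0.0],[[0,0.006,0],[0,0,0],0.0],[[0,0.009,0],[0,0,0],0.0],[[0,0.011,0],[0,0,0],0.0],[[0,0.012,0],[0,0,0],0.0]]'

```text
time_s: 6.1
position: [0.5213, 0.2204, 0.0313]
orientation: [0.727, 0.687, 0.0, 0.0]
ft_force: [-2.0, 0.9, 1.7]
finger_gap: 0.0426
```

Call:
send_rows --plan '[[[0,0.002,0],[0,0,0],0.0],[[0,0.003,0],[0,0,0],0.0],[[0,0.003,0],[0,0,0],0.0]]'

```text
time_s: 6.4
position: [0.5239, 0.2202, 0.0313]
orientation: [0.727, 0.687, -0.0, -0.0]
ft_force: [-3.3, -0.4, 1.5]
finger_gap: 0.0429
```

Call:
send_rows --plan '[[[0,0.001,0],[0,0,0],0.0],[[0,0.002,0],[0,0,0],0.0],[[0,0.002,0],[0,0,0],0.0]]'

```text
time_s: 6.7
position: [0.5244, 0.22, 0.0312]
orientation: [0.727, 0.687, -0.001, -0.001]
ft_force: [-7.7, 1.7, 5.0]
finger_gap: 0.0428
```

Call:
send_rows --plan '[[[0,0.001,0],[0,0,0],0.0],[[0,0.002,0],[0,0,0],0.0],[[0,0.002,0],[0,0,0],0.0]]'

```text
time_s: 7.0
position: [0.5247, 0.2198, 0.0311]
orientation: [0.727, 0.687, -0.003, -0.002]
ft_force: [-14.3, 3.4, 10.9]
finger_gap: 0.0428
```

The force rises with no further travel at TCP local -32 mm, which is the predicted seat. Back off, lift and look.

Call:
send_rows --plan '[[[0,-0.005,0],[0,0,0],0.0],[[0,-0.012,0],[0,0,0],0.0],[[0,-0.03,0],[0,0,0],0.0],[[0,-0.06,0],[0,0,0],0.0],[[0,-0.08,0],[0,0,0],0.0],[[0,-0.08,-0.05],[0,0,0],0.0],[[0,-0.08,-0.1],[0,0,0],-1],[[0,-0.14,-0.12],[0,0,0],-1],[[0,-0.14,-0.12],[0,0,0],-1],[[0,-0.14,-0.12],[0,0,0],-1]]'

```text
time_s: 8.0
position: [0.3871, 0.228, 0.152]
orientation: [0.726, 0.687, 0.001, 0.0]
ft_force: [0.6, -0.4, 0.2]
finger_gap: -0.0001
```

```bash
python3 - <<'E'
from h import *
goto(-.06,-.091,.15);goto(-.06,-.091,.068)
i=jar();j,_=bot.camera("side")
cv2.imwrite("pics/c3.png",np.hstack([cv2.resize(i[110:280,240:410],(400,400)),cv2.resize(j[150:320,200:370],(400,400))]))
E
```

```text
t 8.0 pos [0.3871 0.228  0.152 ] local -0.17 -0.0002 F [ 0.6 -0.4  0.2] gap -0.0001 q [ 0.51  0.29  2.07 -0.    0.78 -1.01]
shift [-0.0913  0.1096  0.0021] turn [ 0.08 -0.04  0.28]
t 8.0 pos [0.3871 0.228  0.152 ] local -0.17 -0.0002 F [ 0.6 -0.4  0.2] gap -0.0001 q [ 0.51  0.29  2.07 -0.    0.78 -1.01]
shift [-0.0914  0.1094  0.0841] turn [ 0.08 -0.04  0.28]
jar n 651 ((0.0016031460836529732, 0.0003002900630235672), 0.03258519992232323) max x 0.03149405 y [-0.03028664  0.03140573]
```

View pics/c3.png

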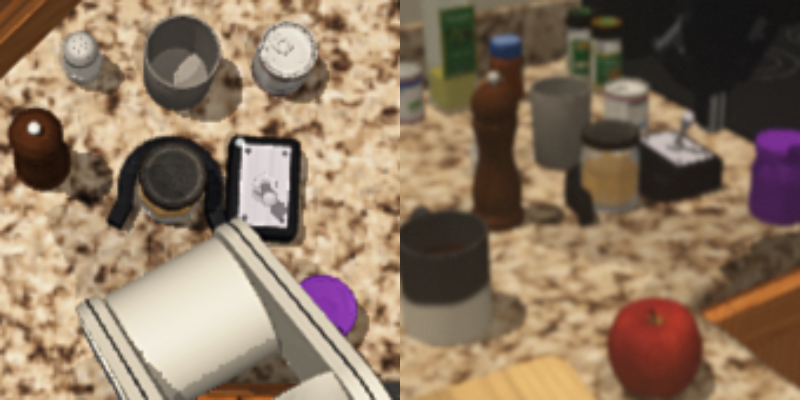

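The jar stands in the bay at local (+1.6, 0.3) mm against a nominal (+3, 0), which is within calibration. All the neighbours are in place, and the lever is still off at (265,190). On to the toggle.

Call:
send_rows --plan '[[[-0.045,0.05,0],[0,0,0],-1],[[-0.091,0.1,0],[0,0,0],-1],[[-0.091,0.11,0.0],[0,0,0.3],-1],[[-0.091,0.11,0.04],[0,0,0.3],-1],[[-0.091,0.11,0.075],[0,0,0.3],-1],[[-0.091,0.11,0.084],[0,0,0.3],-1],[[-0.091,0.11,0.084],[0,0,0.3],-1]]'

```text
time_s: 8.8
position: [0.4922, 0.1304, 0.0653]
orientation: [0.729, 0.685, -0.002, -0.001]
ft_force: [-0.5, 0.4, -0.8]
finger_gap: 0.0
```

```bash
python3 -c "
from h import *
goto(.005,-.091,.068)"
```

```text
t 8.8 pos [0.4922 0.1304 0.0653] local -0.0592 -0.0914 F [-0.5  0.4 -0.8] gap 0.0 q [ 0.24  0.52  1.97 -0.    0.65 -1.27]
shift [ 0.0005  0.0642 -0.0029] turn [-0.23  0.07 -0.12]
```

Call:
send_rows --plan '[[[0,0.01,0],[0,0,0],-1],[[0,0.02,0],[0,0,0],-1],[[0,0.027,0],[0,0,0],-1],[[0,0.033,0],[0,0,0],-1],[[0,0.038,0],[0,0,0],-1],[[0,0.043,0],[0,0,0],-1],[[0,0.048,0],[0,0,0],-1],[[0,0.053,0],[0,0,0],-1],[[0,0.058,0],[0,0,0],-1],[[0,0.063,0],[0,0,0],-1],[[0,0.063,0],[0,0,0],-1]]'

```text
time_s: 9.9
position: [0.5532, 0.127, 0.0667]
orientation: [0.729, 0.685, -0.003, -0.002]
ft_force: [-9.2, 2.2, 5.9]
finger_gap: 0.0004
```

Call:
send_rows --plan '[[[0,-0.02,0],[0,0,0],-1],[[0,-0.05,0],[0,0,0],-1],[[0,-0.07,0],[0,0,0],-1],[[0,-0.07,-0.05],[0,0,0],-1],[[0,-0.07,-0.1],[0,0,0],-1],[[0,-0.12,-0.13],[0,0,0],-1],[[0,-0.165,-0.13],[0,0,0],-1],[[0,-0.165,-0.13],[0,0,0],-1],[[0,-0.165,-0.13],[0,0,0],-1]]'

```text
time_s: 10.8
position: [0.3905, 0.1373, 0.1979]
orientation: [0.728, 0.685, 0.001, 0.0]
ft_force: [-0.2, 0.1, -0.6]
finger_gap: 0.0001
```

```bash
python3 - <<'E'
from h import *
where()
i=jar();j,_=bot.camera("side");_,d,W=cloud("top");L=W[...,:2]-O;lx=L@X;ly=L@Y
m=(abs(ly+.091)<.02)&(abs(lx)<.06)&(W[...,2]>.08)&(W[...,2]<.11);print("knob",m.sum(),lx[m].mean(),ly[m].mean(),W[m][:,2].mean())
z=np.load("top1.npz");diff=cv2.absdiff(z['i'],i).max(2)>40
cv2.imwrite("pics/c4.png",np.hstack([cv2.resize(i[110:280,240:410],(400,400)),cv2.resize(j[150:320,200:370],(400,400))]))
E
```

```text
t 10.8 pos [0.3905 0.1373 0.1979] local -0.1611 -0.0905 F [-0.2  0.1 -0.6] gap 0.0001 q [ 0.31  0.16  2.1  -0.    0.88 -1.2 ]
jar n 649 ((0.0013657549861818552, 0.0006618848419748247), 0.032720137387514114) max x 0.031626858 y [-0.03057849  0.03139394]
knob 47 0.02370207479638273 -0.09078209772211493 0.0894383793510952
```

View pics/c4.png

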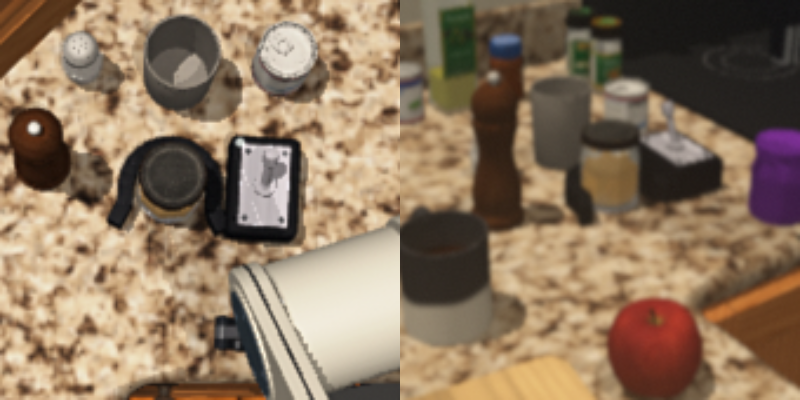

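The lever now leans to +x (knob at local +24 mm; top crop (268,165)). The jar is upright in the bay, the neighbours are unmoved and the arm is clear. Handing in.

```bash
python3 -c "
from h import *
print(bot.finish_job())"
```

```text
the job is handed in; nothing more can be done
None
```

The job is done and handed in at about 11 s of robot time; `finish_job` gives no verdict, so success rests on my own checks.

- **Jar:** I pushed the honey jar with the half-open fingertips, first diagonally onto the bay's centreline, then straight in. It stopped where I expected it to, and the force rose to about 15–18 N with no further travel, so it is against the back wall.
- **Switch:** I pushed the toggle past the middle with the shut fingers and it snapped over.

**Last checks:**
- The jar stands upright in the bay at (+1.4, +0.7) mm from the warmer's origin. The nominal seat is (+3, 0), so this is within the 2 mm calibration.
- The knob is at x = +24 mm. It started at about −17 mm, and the nominal "on" position is +28 mm.
- In the last pictures the mill, mug, salt shaker, tumbler, tin, apple and the purple look-alike look unmoved. I judged this by eye and did not measure their positions.
- One check failed: the top camera could not see the jar halfway through the push because the arm hid it, so I used the wrist and side views instead.

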